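# Snap the drill-bit case shut

## Task

The lid of the drill-bit case is only partly clipped on: with shut fingertips, press down every yellow section of its rim that still stands proud until it clicks flush with the grey corners, all the way round. Press only on the rim, not on the clear window, and pick nothing up: leave everything else on the bench where it is.

Things in the scene. Friction and masses are not known exactly. Their poses are not given: they have to be found in the camera images.
- dock: Shallow dark steel tray, 150 x 210 mm with a 12 mm lip, screwed to the bench at any yaw; the case is fastened in it and cannot move. Origin: centre of its underside.
- case: Drill-bit case: black box 120 (its x) x 180 (its y) mm. Origin: centre of its underside, 4 mm above the bench; z up, front -x, left +y. The tops of its grey corner blocks (20 x 20 mm) are 64 mm above the bench. Between them the lid's rim, 20 mm wide, is cut into six yellow sections, some shut at the start; a red band shows under an open one.
- window: Thin clear window in the middle of the lid, 80 (x) x 140 (y) mm, fixed in the case, with drill bits seen under it; its top lies 54 mm above the bench, 10 mm below the shut rim. Origin: centre of its underside.
- section1_top (a point): Centre of the top face of the front left yellow rim section, 20 (case x) x 67 (case y) mm, at x -50, y 35 mm on the case. Its top is 72 mm above the bench while open, 64 mm (flush with the corner blocks) when shut.
- section1 (a joint): How far the front left section is pressed down (m): 0 open, 0.008 shut. Open, it resists with about 9 to 10 N at the top, gives way past 0.005 and snaps down by itself; let go earlier it springs back up. Shut, it stays shut and may be pressed again.
- section2_top (a point): Centre of the top face of the front right yellow rim section, 20 (case x) x 67 (case y) mm, at x -50, y -35 mm on the case. Its top is 72 mm above the bench while open, 64 mm (flush with the corner blocks) when shut.
- section2 (a joint): How far the front right section is pressed down (m): 0 open, 0.008 shut. Open, it resists with about 9 to 10 N at the top, gives way past 0.005 and snaps down by itself; let go earlier it springs back up. Shut, it stays shut and may be pressed again.
- section3_top (a point): Centre of the top face of the right end yellow rim section, 77 (case x) x 20 (case y) mm, at x 0, y -80 mm on the case. Its top is 72 mm above the bench while open, 64 mm (flush with the corner blocks) when shut.
- section3 (a joint): How far the right end section is pressed down (m): 0 open, 0.008 shut. Open, it resists with about 9 to 10 N at the top, gives way past 0.005 and snaps down by itself; let go earlier it springs back up. Shut, it stays shut and may be pressed again.
- section4_top (a point): Centre of the top face of the back right yellow rim section, 20 (case x) x 67 (case y) mm, at x 50, y -35 mm on the case. Its top is 72 mm above the bench while open, 64 mm (flush with the corner blocks) when shut.
- section4 (a joint): How far the back right section is pressed down (m): 0 open, 0.008 shut. Open, it resists with about 9 to 10 N at the top, gives way past 0.005 and snaps down by itself; let go earlier it springs back up. Shut, it stays shut and may be pressed again.
- section5_top (a point): Centre of the top face of the back left yellow rim section, 20 (case x) x 67 (case y) mm, at x 50, y 35 mm on the case. Its top is 72 mm above the bench while open, 64 mm (flush with the corner blocks) when shut.
- section5 (a joint): How far the back left section is pressed down (m): 0 open, 0.008 shut. Open, it resists with about 9 to 10 N at the top, gives way past 0.005 and snaps down by itself; let go earlier it springs back up. Shut, it stays shut and may be pressed again.
- section6_top (a point): Centre of the top face of the left end yellow rim section, 77 (case x) x 20 (case y) mm, at x 0, y 80 mm on the case. Its top is 72 mm above the bench while open, 64 mm (flush with the corner blocks) when shut.
- section6 (a joint): How far the left end section is pressed down (m): 0 open, 0.008 shut. Open, it resists with about 9 to 10 N at the top, gives way past 0.005 and snaps down by itself; let go earlier it springs back up. Shut, it stays shut and may be pressed again.
- screwdriver_grip (a point): Bystander: screwdriver with a red handle, 190 mm long, lying by the case; point in the middle of its handle.
- tape: Bystander: roll of blue tape, 90 mm across, 24 mm high, lying flat by the case; origin: centre of its underside.
- chuck_key: Bystander: T-shaped steel chuck key, bar 82 mm, shank 75 mm, up to 18 mm high, lying by the case; origin under the middle of the bar.
- oil: Bystander: grey oil bottle, 56 mm across, 150 mm high; origin: centre of its underside.
- pot: Bystander: empty aluminium pot, 76 mm across, 85 mm high; origin: centre of its underside.
- workpiece: Bystander: drilled wooden block 110 x 75 x 30 mm; origin: centre of its underside.
- brush_grip (a point): Bystander: bench brush, 200 mm long, wooden handle; point in the middle of its handle.

How it is judged:
By the outcome, as a careful person would: the job done as asked, in the order asked, and still so for the second after the job is handed in, with the robot touching nothing.
It also fails if it takes over 42 s, if anything falls off the work surface, if the arm or the gripper's body presses on something with over 40 N, if the wrist force passes 120 N, or if a joint passes its speed limit or range.

## Robot

A 6-joint arm with a two-finger parallel gripper is mounted at the origin on the work surface. World frame = base frame: x ahead of the robot, y to its left, z up, the work surface at z = 0. Lengths are in mm, angles in rad, forces in N, time in s.
With the tool pointing down it reaches from about 350 to 975 mm from the base axis. Payload 7.1 kg.
Tool frame: the origin (TCP) lies at the very end of the fingers, on their centre line; the grasp point (between the pads) lies 19 mm behind it; z points along the fingers, y is the line along which they close (so a half turn about z gives the same grasp; the last joint's range is limited). The gripper opens to 88 mm and grips with 3 to 60 N. Pads are 20 mm wide; open, the fingers measure 115 mm over their backs; the gripper's body (75 mm by 178 mm) begins 61 mm behind the grasp point.
Start: joints at [-1.245, 0.423, 1.63, -0, 1.089, -0.019], TCP at [211.272, -588.191, 222.675] pointing down, gripper open.
Joint ranges: [-3, 3], [-0.9, 2.11], [0.09, 2.58], [-1.31, 4.45], [0.11, 2.69], [-2.54, 2.54]. Speed limits (rad/s): [2.39, 2.39, 3.01, 3.14, 3.14, 3.14].

## Interface

Orientations are given as a rotation vector (axis times angle).
In Python, from workcell import get_obs, get_image, job, models gives the robot as it stands.
- The arm moves only by the tool jog_arm, never from a script. Its argument "increments" is one flat list of numbers, 7 for each row, row after row: the turn, a rotation vector about the tool's x, y, z in degrees, then the shift along the tool's x, y, z in mm, then the opening in per cent of the stroke, from 0 (shut) to 100 (fully open). A call has 1 to 12 rows; each row shifts and turns the commanded pose from where the row before left it, along the tool's axes as they then stand; what a row does not reach is not made up. A row lasts 1/8 s, in which the tool goes at most 62.5 mm and 10.7 degrees, less where a joint would pass 70% of its speed; a pose out of reach is approached as far as the arm can. A call is refused whole if a number of a shift passes 62.5 or a number of a turn 10.7, either way. A call with a gripper value outside its range is refused whole. The fingers move at their own pace and stop on an object; the grip force is fixed at half the most. Time passes only in rows, so rows that do not move let the fingers close. It gives the time, the measured TCP pose, the force, the opening and the grip force at its end, in the units of the state.
- get_obs(): the state, without advancing time (a new reading comes with each control period).
- get_image(name): name is "scene" or "side" or "wrist"; returns a dict with "pixels" (384x512x3 uint8, blue, green, red), "depth" (384x512 float32, mm along the optical axis (not along the pixel's ray), 0 where there is no reading), "fx", "fy", "cx", "cy" (pixels), "cam_to_world" (4x4, takes a point from camera to world coordinates); the wrist camera has in their place "tool_from_camera" (4x4, takes a point from camera to tool coordinates, whose origin is the TCP and whose axes are the flange's). Camera axes: x right, y up, looking along -z (the intrinsics and any distortion apply to the point x, -y, -z); pixel columns grow to the right and rows downward; lengths in mm; the calibration is good to about 2 mm. A picture is of the moment at which its call begins: read the wrist's pose just before it.
- job.close_job(): hands the job in; it is judged then, once.
Trained networks look in the newest picture that a camera, given by its name, has taken for a name from the list of things; names that differ only in an ending like _2 or _b are one class to them, and where a whole thing is asked for, a point or a joint stands for the part that bears it (a point fixed in the world has none). Each returns a list of dicts, best first, with "p" (0 to 1); they miss things now and then, are a little off and sometimes report something else, mostly with a low value. They report only what shows in the picture. A call takes as long as a camera call.
- models.look_for(target, camera): "centre" ([x, y, z] in mm, in world coordinates, good to about 4 mm: the middle of the surface that is visible of it).
- models.regions_of(target, camera): "region" (384x512 bool, what is visible of it).
The state is a dict: "t": time; "qpos": joint angles; "qvel": joint speeds; "joint_torque": joint torques, N m; "ee_pos": TCP position; "orientation": TCP orientation; "ft_force": force on the tool from outside, world axes, zero at the start; "moment": the same for the moment, N m; "width": finger opening in mm; "grasp_force": force on a finger pad.
Only numpy, scipy, OpenCV 4.12 (cv2) and the standard library are available. Lean on these libraries where they do the work, as an engineer would, in place of code of your own. Each camera call takes 0.05 s, during which the arm holds its last target. There are 200 camera calls.

## Working session

There is one attempt and no reset: what is moved stays moved. The work goes in short steps, Python scripts to look and compute and a tool call to move; the robot and the scene stay as the last step left them, time stands still between calls to the robot, and variables do not carry over. Pictures are saved under pics/ and viewed, at most 10 in all, crops included, and the job is handed in when it is done.

Besides the shell and the picture viewer there is one more tool, called after ">>>" as name(argument=value, ...) on one line, values as JSON. jog_arm: Moves the arm, as the interface text tells. Its arguments: {"type":"object","properties":{"increments":{"type":"array"}},"required":["increments"]}

```bash
mkdir -p pics; cat > h.py <<'E'
import numpy as np, cv2
from workcell import get_obs, get_image, job, models
from scipy.spatial.transform import Rotation as R
def cloud(im, obs=None):
    d=im["depth"]; v,u=np.mgrid[0:384,0:512]
    P=np.stack([(u-im["cx"])/im["fx"]*d,-(v-im["cy"])/im["fy"]*d,-d,np.ones_like(d)],-1)
    if "cam_to_world" in im: T=np.array(im["cam_to_world"])
    else:
        T=np.eye(4); T[:3,:3]=R.from_rotvec(obs["orientation"]).as_matrix(); T[:3,3]=obs["ee_pos"]; T=T@np.array(im["tool_from_camera"])
    W=(P@T.T)[...,:3]; W[d==0]=np.nan; return W
E
python3 - <<'E'
from h import *
o=get_obs(); print(o)
ims=[]
for c in("scene","side"):
    im=get_image(c); ims.append(im["pixels"]); W=cloud(im)
    for t in ("case","dock","section1_top","section2_top","section3_top","section4_top","section5_top","section6_top","oil","pot"):
        print(c,t,[(np.round(r["centre"]).tolist(),round(r["p"],2)) for r in models.look_for(t,c)[:2]])
    np.savez(c,W=W,px=im["pixels"])
    cv2.imwrite(f"pics/{c}0.png",cv2.resize(im["pixels"],(800,600)))
E
```

```text
{'t': 0.0, 'qpos': array([-1.24505449e+00,  4.23848941e-01,  1.63067107e+00,  2.11645008e-06,
        1.08859277e+00, -1.90052494e-02]), 'qvel': array([-0.00105433,  0.00153758,  0.00090864,  0.00028064, -0.00180207,
        0.00084848]), 'joint_torque': array([ 9.30948408e-04, -5.44626367e+01, -2.73671436e+01,  6.43239263e-02,
        2.26484664e-02, -1.25785286e-04]), 'ee_pos': array([ 211.07085392, -587.6998125 ,  221.90407466]), 'orientation': array([-3.09355554e+00, -5.38590487e-01,  3.61697461e-04]), 'ft_force': array([-0.3773653 ,  0.49791841, -0.42604139]), 'moment': array([ 0.04757373, -0.01744151, -0.00756019]), 'grasp_force': 0.0, 'width': 87.80571425111053}
scene case [([592.0, -52.0, 55.0], 0.9)]
scene dock [([598.0, -42.0, 54.0], 0.66), ([579.0, -65.0, 56.0], 0.42)]
scene section1_top [([576.0, -2.0, 73.0], 0.65)]
scene section2_top []
scene section3_top [([521.0, -110.0, 66.0], 0.59), ([458.0, 402.0, 52.0], 0.3)]
scene section4_top [([589.0, -118.0, 71.0], 0.73)]
scene section5_top []
scene section6_top [([641.0, -3.0, 69.0], 0.79), ([580.0, 417.0, 12.0], 0.7)]
scene oil [([595.0, -411.0, 77.0], 0.72)]
scene pot [([457.0, 404.0, 52.0], 0.98)]
side case [([573.0, -53.0, 57.0], 0.88)]
side dock [([577.0, -43.0, 51.0], 0.81)]
side section1_top [([573.0, 2.0, 71.0], 0.59)]
side section2_top [([519.0, -110.0, 66.0], 0.53), ([578.0, -43.0, 55.0], 0.36)]
side section3_top []
side section4_top []
side section5_top []
side section6_top [([518.0, -107.0, 68.0], 0.38)]
side oil [([581.0, -408.0, 80.0], 0.78)]
side pot [([477.0, 394.0, 43.0], 0.74)]
```

View pics/scene0.png

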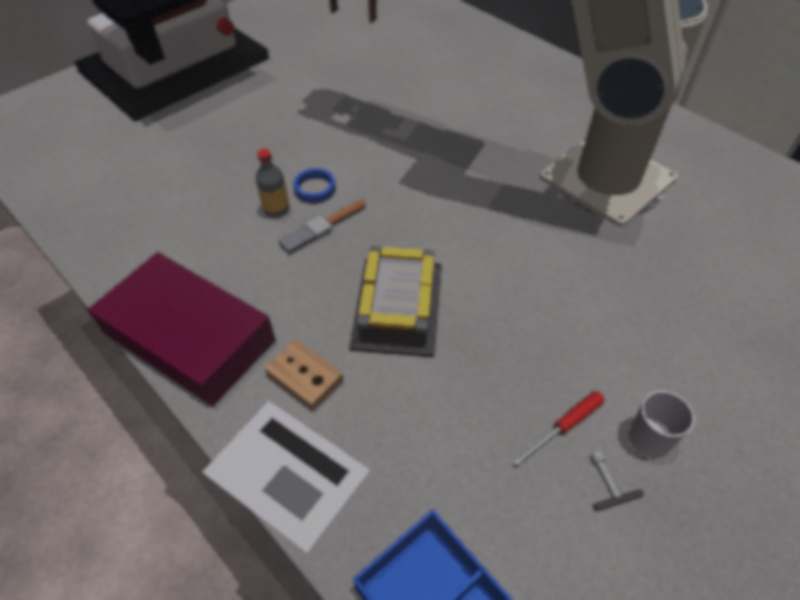

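View pics/side0.png

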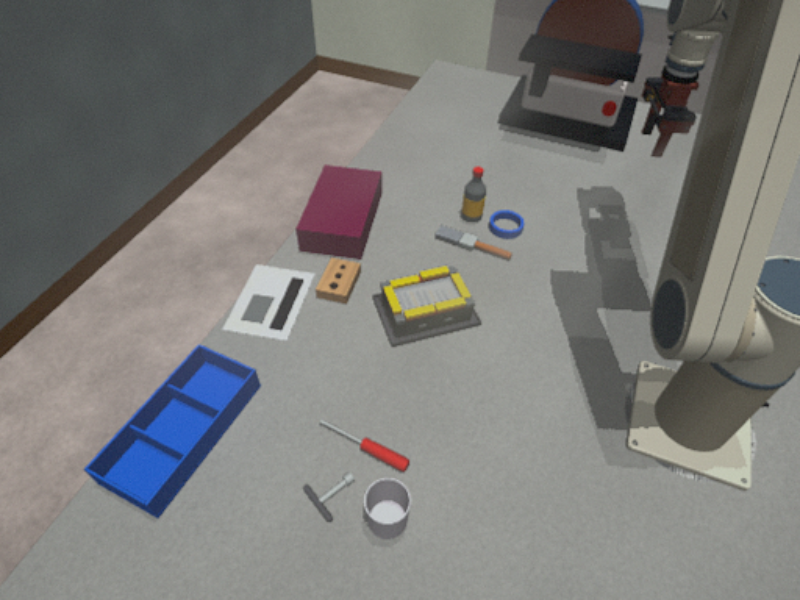

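```bash
python3 - <<'E'
from h import *
for c in("scene","side"):
    f=np.load(c+".npz"); W=f["W"]; px=f["px"]; hsv=cv2.cvtColor(px,cv2.COLOR_BGR2HSV)
    near=np.hypot(W[...,0]-580,W[...,1]+55)<150
    m=near&(W[...,2]>57)&(W[...,2]<82)
    r=cv2.minAreaRect(W[m][:,:2].astype(np.float32)); print(c,"rim rect",r,m.sum())
    y=m&(hsv[...,0]>18)&(hsv[...,0]<35)&(hsv[...,1]>120)
    n,l,s,ce=cv2.connectedComponentsWithStats(y.astype(np.uint8))
    for i in range(1,n):
        if s[i,4]>15: q=W[l==i]; print(s[i].tolist(),np.median(q,0).round(1),np.percentile(q[:,2],[10,50,90]).round(1))
E
```

```text
scene rim rect ((579.1827392578125, -63.19099426269531), (183.9195556640625, 120.0166244506836), 40.755306243896484) 1293
[230, 159, 47, 51, 856] [590.7 -56.5  71.4] [63.7 71.4 74.5]
side rim rect ((578.7418823242188, -60.70075225830078), (179.86849975585938, 124.8151626586914), 40.533973693847656) 878
[269, 170, 18, 9, 92] [ 582.1 -117.5   72. ] [66.5 72.  75.2]
[259, 175, 42, 29, 272] [531.4 -38.7  70.8] [64.  70.8 74.4]
[245, 176, 24, 25, 194] [636.  -32.3  70. ] [62.5 70.  73.8]
```

The scene picture shows the case at about (397, 290) and the side picture at about (427, 295). Its six yellow rim sections are visible and the space around it is clear. The rim fit gives a centre near (579, -62), with the long axis at about 40.6°. Next I'll go above it with the fingers shut.

>>> jog_arm(increments=[0, 0, -10.5, 0, 0, -10, 0, 0, 0, -10.5, 0, 0, -10, 0, 0, 0, 0, 58, -14.8, -5, 0, 0, 0, 0, 58, -14.8, -5, 0, 0, 0, 0, 58, -14.8, -5, 0, 0, 0, 0, 58, -14.8, -5, 0, 0, 0, 0, 58, -14.8, -5, 0, 0, 0, 0, 58, -14.8, -5, 0, 0, 0, 0, 58, -14.8, -5, 0, 0, 0, 0, 58, -14.8, -5, 0, 0, 0, 0, 58, -14.8, -5, 0, 0, 0, 0, 50, -10, -5, 0])

```text
t: 2.6
ee_pos: [552.1, -104.2, 293.1]
orientation: [2.944, 1.095, 0.001]
ft_force: [-0.2, -0.1, 0.2]
width: 0.3
grasp_force: 0.0
```

>>> jog_arm(increments=[0, 0, 0, 0, 0, 0, 0, 0, 0, 0, 0, 0, 0, 0, 0, 0, 0, 0, 0, 0, 0])

```text
t: 2.98
ee_pos: [550.2, -107.3, 292.5]
orientation: [-2.946, -1.092, 0.001]
ft_force: [0.3, -0.0, 0.8]
width: 0.0
grasp_force: 0.0
```

```bash
cat > look.py <<'E'
from h import *
import sys
o=get_obs(); im=get_image("wrist"); W=cloud(im,o); px=im["pixels"]; n=sys.argv[1]
print(o["t"],o["ee_pos"].round(1),R.from_rotvec(o["orientation"]).as_matrix().round(3).tolist(),o["ft_force"].round(1),o["width"],o["qpos"].round(2))
np.savez(n,W=W,px=px); cv2.imwrite(f"pics/{n}.png",cv2.resize(px,(800,600)))
hsv=cv2.cvtColor(px,cv2.COLOR_BGR2HSV)
near=np.hypot(W[...,0]-580,W[...,1]+60)<140
m=near&(W[...,2]>57)&(W[...,2]<85); print(cv2.minAreaRect(W[m][:,:2].astype(np.float32)),m.sum())
y=m&(hsv[...,0]>18)&(hsv[...,0]<35)&(hsv[...,1]>120)
c=np.array([579.,-62.]); a=np.radians(40.7); Y=np.array([np.cos(a),np.sin(a)]); X=np.array([Y[1],-Y[0]])
(cx,cy),(w,h),ang=cv2.minAreaRect(W[y][:,:2].astype(np.float32)); print("yellow",cx,cy,w,h,ang)
L=W[...,:2]-[cx,cy]; lx=L@X; ly=L@Y
for k,(x,yy) in enumerate([(-50,35),(-50,-35),(0,-80),(50,-35),(50,35),(0,80)],1):
    b=(abs(lx-x)<(7 if x else 25))&(abs(ly-yy)<(7 if not x else 22))&near
    print(k,np.array([cx,cy])+x*X+yy*Y,"z",np.nanpercentile(W[b][:,2],[10,50,90]).round(1) if b.any() else None,b.sum())
for sx in(-1,1):
  for sy in(-1,1):
    b=(abs(lx-50*sx)<6)&(abs(ly-80*sy)<6); print("corner",sx,sy,np.nanmedian(W[b][:,2]) if b.any() else None)
E
python3 look.py w1
```

```text
2.975 [ 550.2 -107.3  292.5] [[0.759, 0.652, -0.001], [0.652, -0.759, -0.0], [-0.001, -0.0, -1.0]] [ 0.3 -0.   0.8] 0.0445566645592888 [-0.21  0.25  1.71 -0.    1.18  0.65]
((578.6292114257812, -61.15728759765625), (178.8617706298828, 120.26351165771484), 40.58138656616211) 8756
yellow 578.8080444335938 -61.23027038574219 178.74087524414062 119.84073638916016 40.53702926635742
1 [ 5.72737826e+02 -5.00109442e-01] z [70.9 71.9 72.9] 567
2 [519.66842248 -46.14699771] z [ 71.   72.2 374.1] 591
3 [ 518.15729754 -113.39814269] z [62.9 63.9 64.9] 486
4 [ 584.87826286 -121.96043133] z [ 72.  388.9 390.5] 2444
5 [637.94766639 -76.31354306] z [62.9 63.9 64.9] 545
6 [639.45879133  -9.06239808] z [70.9 71.9 72.9] 703
corner -1 -1 63.82060560954733
corner -1 1 63.74258476600738
corner 1 -1 63.93122410985529
corner 1 1 63.86743788009281
```

View pics/w1.png

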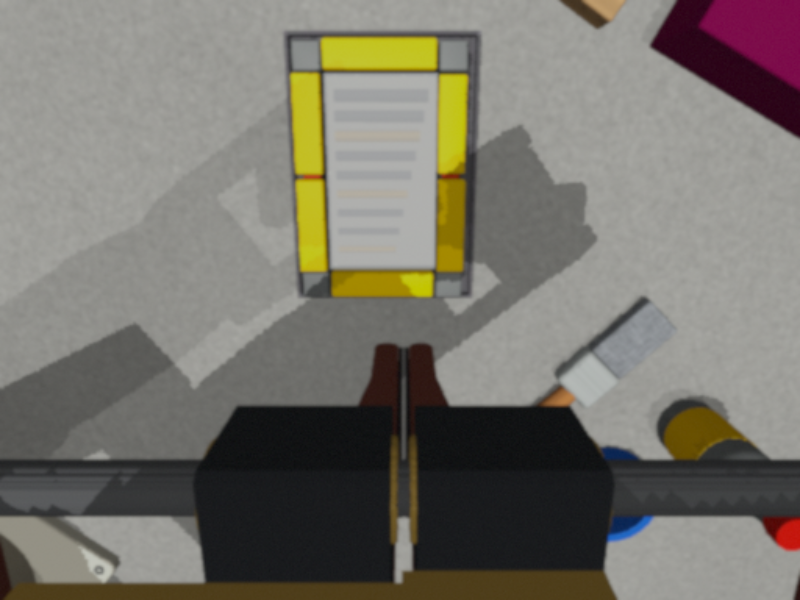

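The wrist picture shows the six yellow sections, with red bands at (308, 177) and (450, 177). From the depths, sections 1, 2 and 6 are proud at 72 mm. Sections 3 and 5 are shut at 64 mm. Section 4, lower right at (452, 225), looks open. I'll start with section 6, at the top of the picture (380, 53).

>>> jog_arm(increments=[0, 0, 0, 33, -4.1, 45, 0, 0, 0, 0, 33, -4.1, 50, 0, 0, 0, 0, 33, -4.1, 50, 0, 0, 0, 0, 33, -4.1, 50, 0, 0, 0, 0, 0, 0, 10, 0, 0, 0, 0, 0, 0, 0, 0])

```text
t: 3.78
ee_pos: [639.5, -8.8, 87.4]
orientation: [-2.945, -1.093, 0.003]
ft_force: [-0.1, -0.6, 0.5]
width: 0.6
grasp_force: 0.0
```

```bash
cat > pos.py <<'E'
from h import *
o=get_obs(); d=o["ee_pos"][:2]-[578.8,-61.2]; a=np.radians(40.55)
print(o["t"],"case X,Y",d@[np.sin(a),-np.cos(a)],d@[np.cos(a),np.sin(a)],"z",o["ee_pos"][2],o["ft_force"].round(1))
im=get_image("scene"); W=cloud(im); L=W[...,:2]-[578.8,-61.2]; lx=L@[np.sin(a),-np.cos(a)]; ly=L@[np.cos(a),np.sin(a)]
for k,(x,y) in enumerate([(-50,35),(-50,-35),(0,-80),(50,-35),(50,35),(0,80)],1):
    b=(abs(lx-x)<(7 if x else 25))&(abs(ly-y)<(7 if not x else 22))&(W[...,2]<82)&(W[...,2]>45)
    print(k,np.median(W[b][:,2]).round(1) if b.any() else None,b.sum())
E
python3 pos.py
```

```text
3.775 case X,Y -0.3740928881256818 80.23321354034147 z 87.35838503939257 [-0.1 -0.6  0.5]
1 73.1 56
2 72.7 13
3 None 0
4 73.5 14
5 65.3 60
6 71.5 115
```

>>> jog_arm(increments=[0, 0, 0, 0, 0, 7, 0, 0, 0, 0, 0, 0, 7, 0, 0, 0, 0, 0, 0, 2.5, 0, 0, 0, 0, 0, 0, 2.5, 0, 0, 0, 0, 0, 0, 2.5, 0, 0, 0, 0, 0, 0, 2, 0, 0, 0, 0, 0, 0, 0, 0])

```text
t: 4.7
ee_pos: [640.4, -7.7, 64.4]
orientation: [-2.945, -1.094, 0.0]
ft_force: [-2.1, 0.6, 3.8]
width: 0.6
grasp_force: 2.0
```

>>> jog_arm(increments=[0, 0, 0, 0, 0, 1.5, 0, 0, 0, 0, 0, 0, 0, 0])

```text
t: 4.95
ee_pos: [640.5, -7.6, 64.2]
orientation: [2.945, 1.094, 0.0]
ft_force: [-5.3, -0.2, 15.4]
width: 0.3
grasp_force: 7.6
```

>>> jog_arm(increments=[0, 0, 0, 0, 0, -25, 0, 0, 0, 0, 0, 0, 0, 0, 0, 0, 0, -22.5, -26, 0, 0, 0, 0, 0, -22.5, -26, 0, 0, 0, 0, 0, 0, 0, 0, 0, 0, 0, 0, 0, 0, 7, 0, 0, 0, 0, 0, 0, 7, 0])

```text
t: 5.82
ee_pos: [573.4, 2.2, 73.0]
orientation: [2.945, 1.094, 0.001]
ft_force: [0.4, -0.2, -1.0]
width: 0.2
grasp_force: 0.0
```

```bash
python3 pos.py
```

```text
5.825 case X,Y -51.710841091904264 37.084707090536604 z 72.9599659173414 [ 0.4 -0.2 -1. ]
1 73.5 25
2 72.4 3
3 64.2 12
4 73.7 11
5 64.7 65
6 64.5 97
```

Section 6 is now flush. Next I'll press section 1, then move to section 2 (70 mm along -Y).

>>> jog_arm(increments=[0, 0, 0, 0, 0, 2.5, 0, 0, 0, 0, 0, 0, 2.5, 0, 0, 0, 0, 0, 0, 2.5, 0, 0, 0, 0, 0, 0, 2, 0, 0, 0, 0, 0, 0, 1.5, 0, 0, 0, 0, 0, 0, 0, 0])

```text
t: 6.62
ee_pos: [572.3, 2.3, 64.2]
orientation: [-2.945, -1.094, 0.0]
ft_force: [-6.0, 1.2, 18.5]
width: 0.5
grasp_force: 9.6
```

>>> jog_arm(increments=[0, 0, 0, 0, 0, -25, 0, 0, 0, 0, 0, 0, 0, 0, 0, 0, 0, -36, 0, 0, 0, 0, 0, 0, -36, 0, 0, 0, 0, 0, 0, 0, 0, 0, 0, 0, 0, 0, 0, 0, 7, 0, 0, 0, 0, 0, 0, 7, 0])

```text
t: 7.5
ee_pos: [518.5, -44.3, 72.9]
orientation: [2.945, 1.095, 0.001]
ft_force: [-0.2, -0.4, -0.3]
width: 0.4
grasp_force: 0.0
```

```bash
python3 pos.py
```

```text
7.5 case X,Y -52.06297601074633 -34.784168241251294 z 72.92933615303038 [-0.2 -0.4 -0.3]
1 64.9 65
2 73.9 27
3 64.6 63
4 73.0 62
5 65.0 68
6 64.8 105
```

>>> jog_arm(increments=[0, 0, 0, 0, 0, 2.5, 0, 0, 0, 0, 0, 0, 2.5, 0, 0, 0, 0, 0, 0, 2.5, 0, 0, 0, 0, 0, 0, 2, 0, 0, 0, 0, 0, 0, 1.5, 0, 0, 0, 0, 0, 0, 0, 0])

```text
t: 8.3
ee_pos: [517.7, -44.5, 64.1]
orientation: [-2.945, -1.094, 0.0]
ft_force: [-5.8, 2.4, 22.7]
width: 0.5
grasp_force: 11.0
```

>>> jog_arm(increments=[0, 0, 0, 0, 0, -25, 0, 0, 0, 0, 0, 0, 0, 0, 0, 0, 0, 0, 52, 0, 0, 0, 0, 0, 0, 52, 0, 0, 0, 0, 0, 0, 0, 0, 0, 0, 0, 0, 0, 0, 7, 0, 0, 0, 0, 0, 0, 7, 0])

```text
t: 9.18
ee_pos: [584.2, -122.4, 72.4]
orientation: [-2.943, -1.095, 0.003]
ft_force: [-0.1, 0.7, 0.6]
width: 0.5
grasp_force: 0.5
```

```bash
python3 pos.py
```

```text
9.175 case X,Y 49.958235882524605 -35.70061014284001 z 72.44866014667859 [-0.1  0.7  0.6]
1 64.9 65
2 65.0 60
3 65.1 70
4 73.7 33
5 65.0 64
6 64.7 106
```

Section 2 is shut. I'll press section 4, then raise the tool and back off towards the robot for a final look.

>>> jog_arm(increments=[0, 0, 0, 0, 0, 2.5, 0, 0, 0, 0, 0, 0, 2.5, 0, 0, 0, 0, 0, 0, 2.5, 0, 0, 0, 0, 0, 0, 2, 0, 0, 0, 0, 0, 0, 1.5, 0, 0, 0, 0, 0, 0, 0, 0])

```text
t: 9.98
ee_pos: [585.7, -123.2, 64.2]
orientation: [-2.945, -1.094, -0.0]
ft_force: [-5.7, 3.8, 17.6]
width: 0.5
grasp_force: 8.5
```

>>> jog_arm(increments=[0, 0, 0, 0, 0, -40, 0, 0, 0, 0, 0, 0, -60, 0, 0, 0, 0, 0, 0, -60, 0, 0, 0, 0, -20, -50, -20, 0, 0, 0, 0, -20, 0, -20, 0, 0, 0, 0, -20, 0, -10, 0, 0, 0, 0, 0, 0, 0, 0, 0, 0, 0, 0, 0, 0, 0])

```text
t: 10.98
ee_pos: [507.8, -124.9, 271.9]
orientation: [-2.945, -1.092, 0.001]
ft_force: [-0.1, -0.4, -0.3]
width: 0.3
grasp_force: 0.0
```

```bash
python3 pos.py; python3 look.py w2
```

```text
10.975 case X,Y 2.2450042802789074 -95.41702361576667 z 271.8950443210161 [-0.1 -0.4 -0.3]
1 65.0 65
2 64.5 60
3 64.7 65
4 64.9 57
5 64.5 67
6 64.6 107
11.025 [ 507.8 -124.8  271.7] [[0.758, 0.653, -0.001], [0.653, -0.758, 0.0], [-0.001, -0.001, -1.0]] [ 0.4 -0.4 -0.1] 0.8874092871155784 [-0.26  0.22  1.81  0.    1.12  0.6 ]
((569.521728515625, -69.07009887695312), (154.7902374267578, 120.25457000732422), 40.584529876708984) 7397
yellow 569.4837036132812 -69.18714904785156 154.23318481445312 120.09893035888672 40.55447006225586
1 [563.41348519  -8.4569881 ] z [62.7 63.7 64.8] 651
2 [510.34408165 -54.10387637] z [ 63.6 366.7 369.3] 1920
3 [ 508.83295672 -121.35502135] z [ 63.2 286.6 329.2] 446
4 [ 575.55392204 -129.91730999] z [ 63.7 367.  369.4] 2130
5 [628.62332557 -84.27042172] z [62.8 63.9 64.9] 654
6 [630.13445051 -17.01927674] z [52.6 53.8 54.9] 353
corner -1 -1 63.53987088762506
corner -1 1 64.0739146852693
corner 1 -1 63.80678603885207
corner 1 1 63.69431393144612
```

View pics/w2.png

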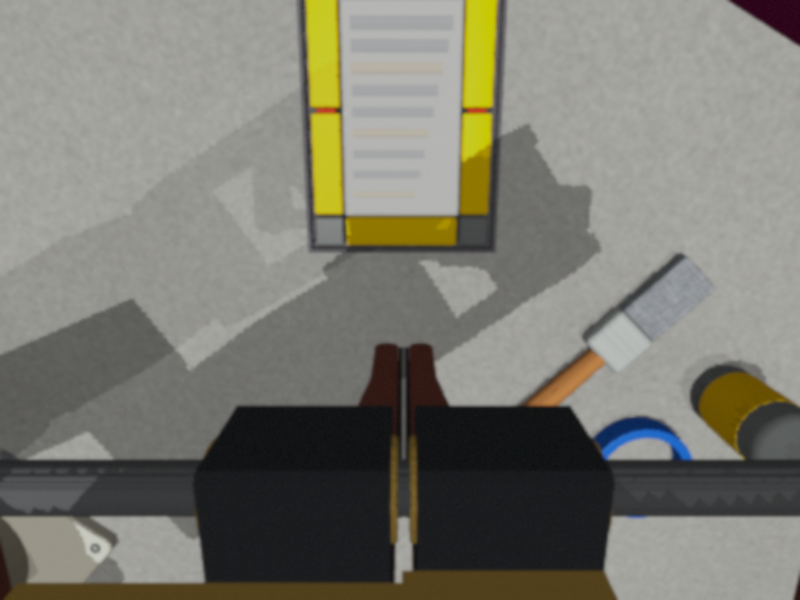

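The picture shows the rim level. The red marks at (325, 110) and (477, 110) are only the gaps between sections. The scene depths put all six sections at 64.5–65 mm, which is flush, and the arm is clear, so I'm handing in.

```bash
python3 -c "
from workcell import job
print(job.close_job())"
```

```text
the job is handed in; nothing more can be done
None
```

The lid is fully clipped on: I pressed down the four proud sections (6, 1, 2 and 4), the other two were already shut, and the scene camera puts all six flush with the grey corners. I handed the job in at about 11 s, with the arm clear and nothing else touched.

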